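Jeweller's bench: tools back on their shadow mats

ROBOT

A 7-joint arm with a two-finger parallel gripper is mounted at the origin on the work surface. World frame = base frame: x ahead of the robot, y to its left, z up, the work surface at z = 0. Lengths are in m, angles in rad, forces in N, time in s.
With the tool pointing down it reaches from about 0.425 to 0.875 m from the base axis. Payload 8.4 kg.
Tool frame: the origin (TCP) lies at the very end of the fingers, on their centre line; the grasp point (between the pads) lies 19 mm behind it (robot.pinch_z is the distance from the TCP to the grasp point, in m); z points along the fingers, y is the line along which they close (so a half turn about z gives the same grasp; the last joint's range is limited). The gripper opens to 85 mm and grips with 20 to 120 N. Pads are 22 mm wide; open, the fingers measure 114 mm over their backs; the gripper's body (76 mm by 85 mm) begins 54 mm behind the grasp point. The pads swing forward as they close: fully open they stand 13 mm farther back than shut.
Start: joints at [-1.384, 0.333, 0.04, 1.465, -0.013, 1.343, -0.059], TCP at [0.183, 0.624, 0.198] pointing down, gripper open.
Joint ranges: [-2.58, 2.58], [-0.38, 2.09], [-1.3, 1.39], [0.25, 2.4], [-1.5, 4.64], [0.08, 2.09], [-2.65, 2.65]. Speed limits (rad/s): [2.22, 2.22, 2.79, 2.79, 3.14, 3.14, 3.14].

INTERFACE

Orientations are given as a unit quaternion [w, x, y, z].
In Python, from station import robot, cams gives the robot as it stands. The module is installed in compiled form; this text tells all that it offers.
- The arm moves only by the tool servo_tool, never from a script. Its argument "rows" is a list of rows, each a list of 3 entries, a list of its own where there are three numbers: the shift along the tool's x, y, z in mm, then the turn about the tool's z in rad, then the finger opening in mm, from 0 to 85.4. A call has 1 to 20 rows; each row shifts and turns the commanded pose from where the row before left it, along the tool's axes as they then stand; what a row does not reach is not made up. A row lasts 1/8 s, in which the tool goes at most 62.5 mm and 10.7 degrees, less where a joint would pass 70% of its speed; a pose out of reach is approached as far as the arm can. A call is refused whole if a number of a shift passes 62.5 or a number of a turn 0.188, either way. A call with a gripper value outside its range is refused whole. The fingers move at their own pace and stop on an object; "squeeze" is the grip in N (left out, the last holds). Time passes only in rows, so rows that do not move let the fingers close. It gives the time, the measured TCP pose, the force, the opening and the grip force at its end, in the units of the state.
- robot.sense(): the state, without advancing time (a new reading comes with each control period).
- cams.get_image(name): name is "scene" or "side" or "wrist"; returns a dict with "frame" (400x640x3 uint8, red, green, blue), "camera_matrix" (3x3 intrinsics, pixels), "k1" (the pictures are not rectified: a ray, as slopes to the right and down, at radius r is drawn at 1 + k1 r^2 times it, then the intrinsics apply), "xyz" and "rotation" of the camera in the world. Camera axes: x right, y down, z forward; pixel columns grow to the right and rows downward; lengths in m; the calibration is good to about 2 mm. A picture is of the moment at which its call begins. There is no depth.
- robot.close_job(): hands the job in; it is judged then, once.
The state is a dict: "time": time; "joint_positions": joint angles; "qd": joint speeds; "effort": joint torques, N m; "ee_pos": TCP position; "orientation": TCP orientation; "wrist_force": force on the tool from outside, world axes, zero at the start; "torque": the same for the moment, N m; "width": opening from 0.0 (shut) to 1.0 (fully open); "gripper_force": force on a finger pad.
Only numpy, scipy, OpenCV 4.12 (cv2) and the standard library are available. Lean on these libraries where they do the work, as an engineer would, in place of code of your own. Each camera call takes 0.05 s, during which the arm holds its last target. There are 200 camera calls.

TASK

Tidy the jeweller's bench: put each of the four tools (brass doming block, round bench block, green bur stand, wooden ring clamp) on the black mat whose white silhouette has its shape, upright, centred on the silhouette and turned to lie in line with it (the round block any way; the others may be turned end for end, the square one by quarter turns). Set the tools down without dropping them or tipping them over, and leave the jar and the hammer where they are.

Things in the scene. Friction and masses are not known exactly. Their poses are not given: they have to be found in the camera images.
- doming_block: brass doming block, a 42 mm cube with dark round hollows in its faces; loose, stands on the bench; about 0.55 kg; origin: centre of its underside, z up, x and y square to its sides
- bench_block: small round bench block, 56 mm across and 22 mm high, bright steel on a black rubber foot; loose; about 0.38 kg; origin: centre of its underside, z up, yaw means nothing
- bur_stand: green plastic bur stand, block 76 mm long (its x) by 36 mm wide (its y) and 20 mm high, with ten thin burs standing up from it to 46 mm above its underside; grip the green block across its 36 mm width; loose; about 0.09 kg; origin: centre of its underside, z up
- ring_clamp: dark wooden ring clamp with pale grey leather tips, lying on its side, 112 mm long (its x), 22 mm high, 26 mm wide (its y) over the middle 60 mm and 20 mm wide at both ends, brass band round the middle; loose; about 0.07 kg; origin: centre of its underside, z up; both ends are alike
- square_mat: mat 80 x 80 mm, black rubber, 3 mm thick, fixed to the bench, with a white silhouette on top; origin: centre of its underside, z up (top face at z = 3 mm), x and y square to the sides of the silhouette: a 46 mm square, the place of the brass doming block
- round_mat: mat 88 x 88 mm, black rubber, 3 mm thick, fixed to the bench, with a white silhouette on top; origin: centre of its underside, z up (top face at z = 3 mm), silhouette: a disc 60 mm across, the place of the round bench block
- rectangle_mat: mat 104 x 64 mm, black rubber, 3 mm thick, fixed to the bench, with a white silhouette on top; origin: centre of its underside, z up (top face at z = 3 mm), x along its length; silhouette: a rectangle 80 (x) x 40 (y) mm, the place of the green bur stand
- long_mat: mat 140 x 54 mm, black rubber, 3 mm thick, fixed to the bench, with a white silhouette on top; origin: centre of its underside, z up (top face at z = 3 mm), x along its length; silhouette: a long bar 116 mm (x) by 30 mm (y) with narrower ends, the place of the wooden ring clamp
- flux_jar: bystander: amber jar with a white cap, 54 mm across and 70 mm high, loose; origin: centre of its underside, z up; not to be disturbed
- hammer: bystander: small hammer, 220 mm long, lying across the bench beyond the mats, loose; origin on its underside, x along the handle towards the head; not to be disturbed
Things that resemble listed ones, but are neither listed nor needed, are in the scene too. There is more than one size of the ring_clamp; the job needs the largest.

How it is judged:
At the end, for the whole second after the job is handed in: Each tool upright (0.1 rad) on its own mat, centre within 12 mm of the mat's, in line with the silhouette within 0.2 rad (bench block any yaw, bur stand and clamp either way, doming block by quarter turns), all released and at rest; jar and hammer within 20 mm of their starts (horizontal distance between doming_block and square_mat below 0.012 m and z of doming_block in the frame of square_mat between 0 and 0.007 m and angle between each of doming_block, bench_block, bur_stand, ring_clamp's own z axis and vertical below 0.1 rad and linear speed of each of doming_block, bench_block, bur_stand, ring_clamp below 0.02 m/s and angular speed of each of doming_block, bench_block, bur_stand, ring_clamp below 0.2 rad/s and (angle between the x axis of doming_block and the x axis of square_mat, either way round below 0.2 rad or angle between the x axis of doming_block and the y axis of square_mat, either way round below 0.2 rad) and horizontal distance between bench_block and round_mat below 0.012 m and z of bench_block in the frame of round_mat between 0 and 0.007 m and horizontal distance between bur_stand and rectangle_mat below 0.012 m and z of bur_stand in the frame of rectangle_mat between 0 and 0.007 m and angle between the x axis of bur_stand and the x axis of rectangle_mat, either way round below 0.2 rad and horizontal distance between ring_clamp and long_mat below 0.012 m and z of ring_clamp in the frame of long_mat between 0 and 0.007 m and angle between the x axis of ring_clamp and the x axis of long_mat, either way round below 0.2 rad and distance of each of flux_jar, hammer from where it was at the start of the episode below 0.02 m); the robot touches nothing.
It fails at once if a tool is tipped over (more than 45 degrees) (angle between any of doming_block, bench_block, bur_stand, ring_clamp's own z axis and vertical above 0.785 rad).
It fails at once if a tool is let fall from more than about 30 mm ((height (world z) of doming_block above 0.033 m and contact force between doming_block and anything else below 0.001 N) or (height (world z) of bench_block above 0.033 m and contact force between bench_block and anything else below 0.001 N) or (height (world z) of bur_stand above 0.033 m and contact force between bur_stand and anything else below 0.001 N) or (height (world z) of ring_clamp above 0.033 m and contact force between ring_clamp and anything else below 0.001 N)).
It fails at once if the flux jar is disturbed (moved more than 20 mm) (distance of flux_jar from where it was at the start of the episode above 0.02 m).
It fails at once if the hammer is disturbed (moved more than 20 mm) (distance of hammer from where it was at the start of the episode above 0.02 m).
It also fails if it takes over 112 s, if anything falls off the work surface, if the arm or the gripper's body presses on something with over 40 N, if the wrist force passes 120 N, or if a joint passes its speed limit or range.

## Working session

There is one attempt and no reset: what is moved stays moved. The work goes in short steps, Python scripts to look and compute and a tool call to move; the robot and the scene stay as the last step left them, time stands still between calls to the robot, and variables do not carry over. Pictures are saved under pics/ and viewed, at most 14 in all, crops included, and the job is handed in when it is done.

Besides the shell and the picture viewer there is one more tool, called after "Request:" as name([rows], argument=value, ...), one row to a line, values as JSON. servo_tool: Moves the arm, as the interface text tells. Its arguments: {"type":"object","properties":{"rows":{"type":"array"},"squeeze":{"type":"number"}},"required":["rows"]}

```bash
mkdir -p pics; cat > h.py <<'E'
import numpy as np, cv2
from station import robot, cams
def grab(n,f):
    d=cams.get_image(n); cv2.imwrite('pics/'+f+'.png',d['frame'][:,:,::-1]); np.save('pics/'+f+'.npy',d,allow_pickle=True); return d
def load(f): return np.load('pics/'+f+'.npy',allow_pickle=True).item()
def rays(d,px):
    K=np.array(d['camera_matrix'],float); k1=float(d['k1'])
    u=cv2.undistortPoints(np.array(px,float).reshape(-1,1,2),K,np.array([k1,0,0,0,0.])).reshape(-1,2)
    r=np.c_[u,np.ones(len(u))]@np.array(d['rotation']).T
    return np.array(d['xyz'],float),r
def onplane(d,px,z):
    c,r=rays(d,px); return (c+r*((z-c[2])/r[:,2])[:,None])[:,:2]
def tri(d1,p1,d2,p2):
    c1,r1=rays(d1,[p1]); c2,r2=rays(d2,[p2]); r1=r1[0];r2=r2[0]
    s=np.linalg.lstsq(np.c_[r1,-r2],c2-c1,rcond=None)[0]
    a=c1+r1*s[0]; b=c2+r2*s[1]; return (a+b)/2,np.linalg.norm(a-b)
def proj(d,P):
    R=np.array(d['rotation']); q=(np.atleast_2d(P)-d['xyz'])@R; s=q[:,:2]/q[:,2:]; s=s*(1+d['k1']*(s**2).sum(1,keepdims=True))
    K=np.array(d['camera_matrix']); return s*[K[0,0],K[1,1]]+[K[0,2],K[1,2]]
E
python3 - <<'E'
from h import *
for n in('scene','side','wrist'):
    d=grab(n,n+'0'); print(n,d['camera_matrix'],d['k1'],d['xyz'],d['rotation'],d['rotation'].__class__)
s=robot.sense();print(s, robot.pinch_z)
E
```

```text
scene [[385.95005737   0.         318.77214805]
 [  0.         385.95005737 196.51246041]
 [  0.           0.           1.        ]] 0.004363568461532676 [ 0.88055706 -0.72199704  0.71965245] [-0.38308247  0.89657652  0.20388073 -0.08849302] <class 'numpy.ndarray'>
side [[377.94479031   0.         319.75504396]
 [  0.         377.94479031 199.06733739]
 [  0.           0.           1.        ]] -0.007447386707953676 [ 0.39855469 -0.8830534   0.76468288] [-0.41611107  0.90531581 -0.08015296  0.0288161 ] <class 'numpy.ndarray'>
wrist [[304.93165186   0.         314.79753203]
 [  0.         304.93165186 199.96935883]
 [  0.           0.           1.        ]] 0.0146530790140155 [0.11350322 0.64557881 0.3737745 ] [0.11510243 0.7924529  0.5928784  0.08523516] <class 'numpy.ndarray'>
{'time': 0.15, 'joint_positions': array([-1.38420521,  0.33373021,  0.03986046,  1.46603518, -0.0134407 ,
        1.34328148, -0.05851603]), 'qd': array([-0.00018785, -0.00077807, -0.00035093, -0.00373936, -0.00023742,
       -0.00116256,  0.00012745]), 'effort': array([ 2.44426272e-03, -6.59045720e+01,  1.36704974e+00, -4.05864108e+01,
        1.69601437e-02,  9.89291148e-03, -4.84414522e-05]), 'ee_pos': array([0.18313825, 0.62327625, 0.19715342]), 'orientation': array([-6.83802871e-05,  1.42422971e-01,  9.89805710e-01, -5.90599880e-04]), 'wrist_force': array([ 0.15445282, -0.15417357,  0.20959678]), 'torque': array([ 0.00686649, -0.04817231, -0.00039983]), 'gripper_force': 0.0, 'width': 0.9981124587608368} 0.0187
```

View pics/scene0.png

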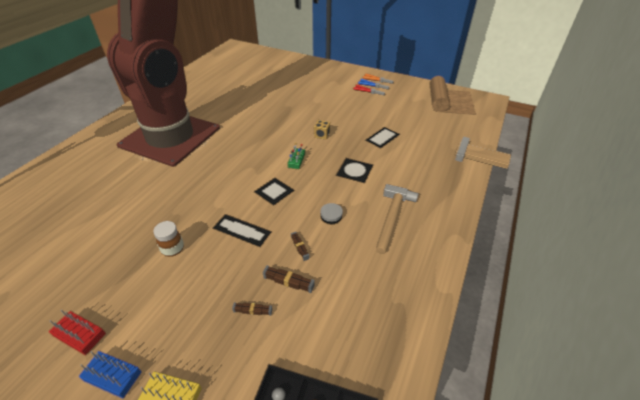

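View pics/side0.png

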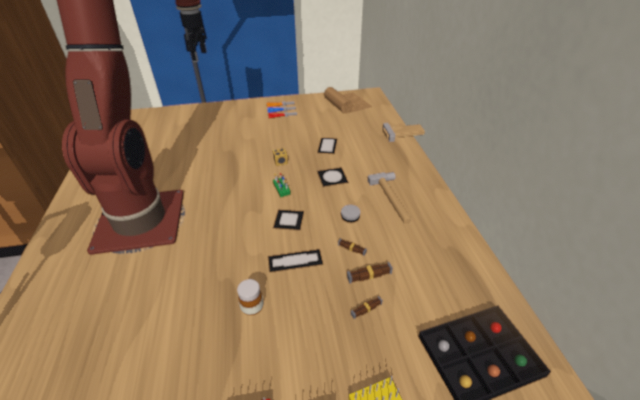

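The scene view shows the mats at (274,191), (355,170), (382,137) and (242,230). The tools are brass (322,129), green (297,157), disc (332,213) and clamps (300,245), (289,279), (253,308), with the jar at (169,238) and the hammer at (398,210). The side view matches: mats (289,219), (333,176), (327,146), (295,260), brass (281,157), green (283,185), disc (350,213), clamps (352,246), (369,272), (367,307).

Candidates:
- **Clamp:** (300,245), (289,279) and (253,308) in scene. I expect (289,279), the biggest.
- **Bur stand:** green (297,157), against the red, blue and yellow stands at lower left.
- **Hammer:** (398,210), against the mallet at (480,152).

Camera rotation is a quaternion, so I'll fix the helper and measure.

```bash
cat >> h.py <<'E'
from scipy.spatial.transform import Rotation as Rn
def fix(d):
    q=np.array(d['rotation'])
    if q.shape==(4,): d['rotation']=Rn.from_quat(q[[1,2,3,0]]).as_matrix()
    return d
_g,_l=grab,load
def grab(n,f): return fix(_g(n,f))
def load(f): return fix(_l(f))
def blob(d,name,seed,win=30):
    """biggest colour-mask blob near seed -> (mask contour, centroid)"""
    im=d['frame']; hsv=cv2.cvtColor(im,cv2.COLOR_RGB2HSV).astype(int); H,S,V=hsv[...,0],hsv[...,1],hsv[...,2]
    m={'white':(S<50)&(V>150),'black':(V<75),'green':(H>55)&(H<90)&(S>110),'grey':(S<60)&(V>60),
       'brass':(H>15)&(H<32)&(S>140),'dark':(V<95),'cl':(V<110)|(S<45)}[name].astype(np.uint8)
    w=np.zeros_like(m); x,y=map(int,seed); w[max(0,y-win):y+win+1,max(0,x-win):x+win+1]=1; m*=w
    n,l,st,c=cv2.connectedComponentsWithStats(m); 
    k=1+np.argmax(st[1:,4]); mm=(l==k).astype(np.uint8)
    ct=max(cv2.findContours(mm,cv2.RETR_EXTERNAL,cv2.CHAIN_APPROX_NONE)[0],key=len)[:,0]
    return ct,c[k]
def rect(P):
    (cx,cy),(w,h),a=cv2.minAreaRect((np.array(P)*1000).astype(np.float32))
    if w<h: w,h,a=h,w,a+90
    return np.round([cx,cy],1),np.round([w,h],1),round((a+90)%180-90,1)
E
python3 - <<'E'
from h import *
a=load('scene0');b=load('side0');w=load('wrist0')
print(robot.sense()['ee_pos'], w['rotation'][:,2])
S=dict(square=('white',(274,191),(289,219)),round=('white',(355,170),(333,176)),rectm=('white',(382,137),(327,146)),long=('white',(242,230),(295,260)))
for k,(n,p,q) in S.items():
    for d,s in((a,p),(b,q)):
        ct,c=blob(d,n,s,28); print(k,rect(onplane(d,ct,.003)),np.round(c,1),end=' ')
    print()
    print('   tri',tri(a,blob(a,n,p,28)[1],b,blob(b,n,q,28)[1]))
T=dict(dome=('brass',(322,129),(281,157)),green=('green',(297,157),(283,185)),disc=('grey',(332,213),(350,213)),c0=('dark',(300,245),(352,246)),c1=('dark',(289,279),(369,272)),c2=('dark',(253,308),(367,307)))
for k,(n,p,q) in T.items():
    r=[]
    for d,s in((a,p),(b,q)):
        ct,c=blob(d,n,s,20 if k[0]!='c' else 24); print(k,rect(onplane(d,ct,.015)),np.round(c,1),len(ct),end=' '); r.append(c)
    print('\n   tri',tri(a,r[0],b,r[1]))
r=[onplane(d,[p],.07)[0] for d,p in((a,(166,229)),(b,(249,287)))];print('jar',r)
print('hammer', onplane(a,[(385,188),(416,196),(382,250)],.012), onplane(b,[(368,180),(394,177),(407,220)],.012))
E
```

```text
[0.18313825 0.62327625 0.19715342] [ 0.27157318 -0.08135834 -0.9589728 ]
square (array([431.4, -76.8]), array([44.2, 43.9]), 74.0) [273.6 190.2] square (array([432.1, -77.7]), array([46.1, 44.7]), 74.9) [288.2 218.9] 
   tri (array([ 0.4318807 , -0.07815332,  0.00309619]), np.float64(0.0009814895145413595))
round (array([597.3, 102.5]), array([55.7, 54.5]), 25.5) [354.4 169.3] round (array([597.4, 100.4]), array([54.9, 53.5]), 79.1) [332.1 176. ] 
   tri (array([0.59775913, 0.10070854, 0.00273066]), np.float64(0.000303819340053555))
rectm (array([616.3, 293.3]), array([77.6, 37.6]), 72.3) [382.1 136.4] rectm (array([616.7, 292.7]), array([77.3, 38.5]), 72.3) [326.9 144.8] 
   tri (array([0.61606977, 0.29280376, 0.00207086]), np.float64(0.000680620308269033))
long (array([ 431.4, -234.1]), array([114.4,  28.8]), 0.4) [241.6 229.2] long (array([ 432.2, -234.5]), array([114.4,  30.2]), 0.0) [294.5 259.6] 
   tri (array([ 0.43175277, -0.2334776 ,  0.00162688]), np.float64(0.00027666671836722455))
dome (array([430.9, 223.5]), array([83.7, 41. ]), -70.6) [322.9 129.5] 55 dome (array([438.3
[... 878 characters left out ...]
, -314.5]), array([55.8, 33.4]), 4.8) [300.7 282.5] 64 c1 (array([ 582., -320.]), array([41.4, 32.5]), -0.0) [358.6 274.5] 57 
   tri (array([ 0.60506541, -0.2542802 , -0.08149762]), np.float64(0.009263222896433656))
c2 (array([ 598.9, -403.7]), array([34.4, 23.3]), 30.8) [262.  309.2] 47 c2 (array([ 554.7, -420.3]), array([34.2, 18.3]), 12.2) [359.4 310.8] 40 
   tri (array([ 0.57209632, -0.37638721, -0.05348311]), np.float64(0.0036019037179893694))
jar [array([ 0.3212201 , -0.35247682]), array([ 0.31952998, -0.3520048 ])]
hammer [[ 0.70573664  0.05233584]
 [ 0.79004648  0.05772265]
 [ 0.76787764 -0.15380077]] [[ 0.70519047  0.04556131]
 [ 0.79252124  0.04513384]
 [ 0.76524144 -0.15536444]]
```

```bash
python3 - <<'E'
import cv2
a=cv2.imread('pics/scene0.png')[90:330,140:440]; b=cv2.imread('pics/side0.png')[130:330,220:440]
a=cv2.resize(a,(600,480)); cv2.imwrite('pics/crop0.png',a)
E
```

```text
(no output)
```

View pics/crop0.png

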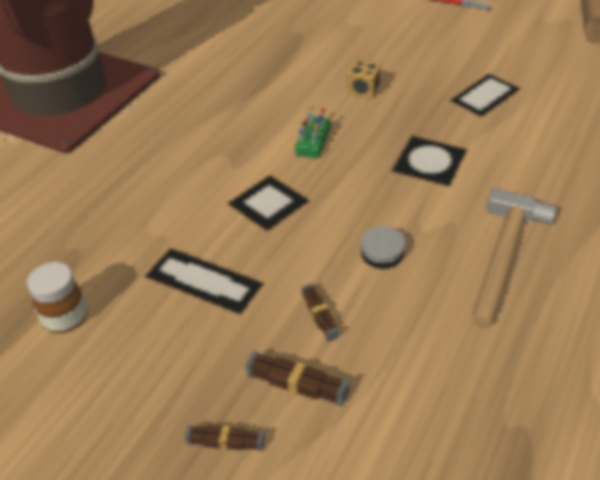

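The crop confirms the choice: of the three clamps (crop (320,310), (297,377), (225,437)), the middle one at scene (289,279) is the largest. There is only one green stand. Mats triangulate to about 2–3 mm height with the right sizes. Next I hover over the dome with the wrist camera.

Request:
servo_tool([
  [[-36, -31, 0], 0, 85],
  [[-36, -31, 0], 0, 85],
  [[-36, -31, 0], 0, 85],
  [[-36, -31, 0], 0, 85],
  [[-36, -31, 0], 0, 85],
  [[-36, -31, 0], 0, 85],
  [[-36, -31, 0], 0, 85],
  [[-36, -31, 0], 0, 85],
  [[-36, -31, 0], 0, 85],
  [[-33, -31, 0], 0, 85],
  [[0, 0, 0], 0, 85],
], squeeze=50)

```text
time: 1.52
ee_pos: [0.4401, 0.222, 0.1979]
orientation: [0.0, 0.145, 0.989, -0.0]
wrist_force: [0.4, -0.4, 0.1]
width: 0.997
gripper_force: 0.0
```

```bash
python3 - <<'E'
from h import *
d=grab('wrist','w1');s=robot.sense();print(s['time'],s['ee_pos'],s['orientation'],s['joint_positions'])
print(proj(d,[[.438,.2245,.042],[.4266,.062,.02]]))
E
```

```text
1.575 [0.43884871 0.22422607 0.19778219] [-1.09710167e-04  1.44027813e-01  9.89573634e-01  2.63360619e-05] [-9.24027925e-01 -2.06960027e-04  3.64384228e-01  1.85255100e+00
 -1.12883295e-04  1.28936815e+00  7.22123030e-01]
[[315.08368702 175.86142102]
 [183.88094816 201.13714079]]
```

View pics/w1.png

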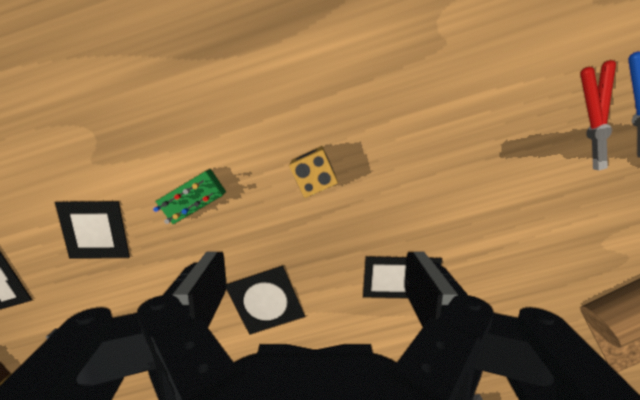

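The wrist view shows the dome's top face at about (315,172), the green stand at (190,196), the square mat at (92,230), the round mat at (265,300) and part of the rectangle mat at (390,278). Next I measure yaws and heights.

```bash
python3 - <<'E'
from h import *
d=load('w1');a=load('scene0');b=load('side0')
hsv=cv2.cvtColor(d['frame'],cv2.COLOR_RGB2HSV).astype(int)
print(hsv[172,306:328:4].tolist(),hsv[165,292:300:3].tolist())
H,S,V=hsv[...,0],hsv[...,1],hsv[...,2]
def go(m,x0,x1,y0,y1,z):
    w=np.zeros(m.shape,np.uint8);w[y0:y1,x0:x1]=m[y0:y1,x0:x1]
    ct=max(cv2.findContours(w,cv2.RETR_EXTERNAL,cv2.CHAIN_APPROX_NONE)[0],key=cv2.contourArea)[:,0]
    print(rect(onplane(d,ct,z)),cv2.minAreaRect(ct.astype(np.float32))); return ct
go((S>150)&(V>150),280,345,140,205,.042)
go((S>150)&(V>120)&(H<30),280,345,140,205,.042)
go((H>50)&(H<90)&(S>110),145,235,160,230,.02)
go((H>50)&(H<90)&(S>110)&(V>105),145,235,160,230,.02)
# other views of dome/green outlines: side-by-side crops
for n,dd,p in(('scene',a,(309,143)),('side',b,(281,170))):
    c=dd['frame'][p[1]-35:p[1]+35,p[0]-35:p[0]+35]; cv2.imwrite(f'pics/c_{n}.png',cv2.resize(c,(380,380),interpolation=cv2.INTER_NEAREST)[:,:,::-1])
c=d['frame'][140:240,140:345]; c=cv2.resize(c,(760,370),interpolation=cv2.INTER_NEAREST)[:,:,::-1]
s=[cv2.imread(f'pics/c_{n}.png') for n in('scene','side')]
cv2.imwrite('pics/m1.png',cv2.resize(np.vstack([np.hstack(s),c]),(600,592)))
E
```

```text
[[30, 4, 63], [19, 153, 165], [19, 169, 202], [19, 168, 202], [18, 130, 131], [19, 133, 140]] [[19, 169, 202], [19, 165, 195], [19, 91, 98]]
(array([435.1, 222.7]), array([41.9, 41.5]), 8.0) ((312.7945556640625, 173.695556640625), (37.161155700683594, 37.38141632080078), 65.85445404052734)
(array([434.1, 223. ]), array([44. , 42.4]), 7.7) ((312.74224853515625, 172.67007446289062), (38.98929214477539, 38.17701721191406), 66.03751373291016)
(array([423.8,  71.8]), array([80.3, 34. ]), -76.8) ((190.5146942138672, 196.69114685058594), (29.154760360717773, 64.31196594238281), 59.03623962402344)
(array([424. ,  68.3]), array([73.5, 32.9]), -77.0) ((187.941162109375, 197.73529052734375), (28.297266006469727, 58.82401657104492), 59.03623962402344)
```

View pics/m1.png

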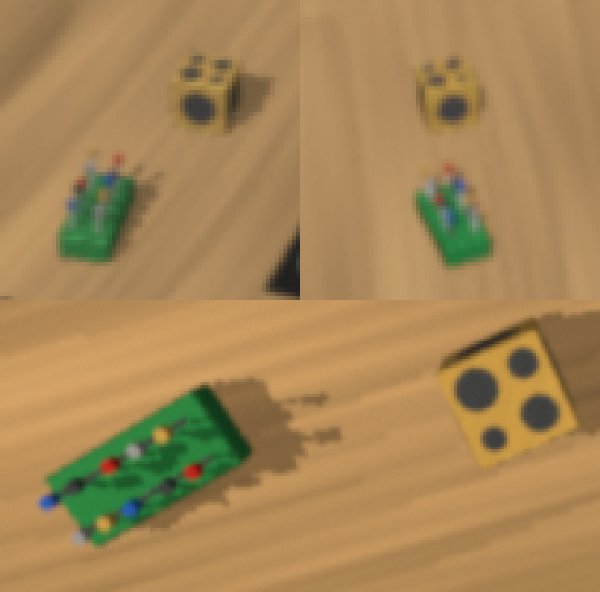

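```bash
python3 - <<'E'
from h import *
d=load('w1');a=load('scene0');b=load('side0')
for n,p,q,r in(('dome',(322.5,124.3),(280.1,151.8),(312.8,173.7)),('green',(297.1,156.8),(282.2,184.9),(188.5,198))):
    print(n,tri(a,p,d,r),tri(b,q,d,r),tri(a,p,b,q))
    for dd,x in((a,p),(b,q),(d,r)): print(onplane(dd,[x],.042 if n=='dome' else .02))
# mats in wrist view: black outlines + white
hsv=cv2.cvtColor(d['frame'],cv2.COLOR_RGB2HSV)
for s in((92,231),(265,300)):
    ct,c=blob(d,'white',s,30);print(rect(onplane(d,ct,.003)))
def fwd(): s=robot.sense();return s
E
```

```text
dome (array([0.43636146, 0.2230125 , 0.0387738 ]), np.float64(0.0018239241571575552)) (array([0.43708556, 0.222667  , 0.03864777]), np.float64(0.0029652036586725527)) (array([0.43842878, 0.22064454, 0.04062529]), np.float64(0.0004936834968714256))
[[0.43916497 0.21915507]]
[[0.4383676  0.21810247]]
[[0.43493055 0.22277831]]
green (array([0.42645584, 0.06710586, 0.01507961]), np.float64(0.0026155802493637746)) (array([0.42722115, 0.0668711 , 0.01586119]), np.float64(0.004038838649261112)) (array([0.42917686, 0.06502286, 0.01750664]), np.float64(0.0002431784651233604))
[[0.43085641 0.06204807]]
[[0.42906231 0.06205313]]
[[0.42455134 0.06891545]]
(array([431.6, -76.3]), array([46. , 44.7]), 73.2)
(array([598. , 102.8]), array([59.2, 58.3]), -59.9)
```

```bash
cat >> h.py <<'E'
def st():
    s=robot.sense(); R=Rn.from_quat(np.array(s['orientation'])[[1,2,3,0]]).as_matrix(); return s,R,np.degrees(np.arctan2(R[1,1],R[0,1]))
def plan(x,y,z,phi):
    """turn (rad about tool z) first, then shift in the turned tool axes (mm)"""
    s,R,p=st(); t=(phi-p+90)%180-90; f=np.radians(p+t)
    D=(np.array([x,y,z])-s['ee_pos'])*1000
    print('t %.2f pos %s phi %.1f q1 %.2f q7 %.2f'%(s['time'],np.round(s['ee_pos'],4),p,s['joint_positions'][0],s['joint_positions'][6]),'| turn %.3f shift x %.1f y %.1f z %.1f'%(-np.radians(t),-np.sin(f)*D[0]+np.cos(f)*D[1],np.cos(f)*D[0]+np.sin(f)*D[1],-D[2]))
E
python3 -c "
from h import *
plan(.437,.2215,.005,8)"
```

```text
t 1.57 pos [0.4388 0.2242 0.1978] phi 73.4 q1 -0.92 q7 0.72 | turn 1.142 shift x -2.4 y -2.2 z 192.8
```

Request:
servo_tool([
  [[0, 0, 0], 0.163, 75],
  [[0, 0, 0], 0.163, 75],
  [[0, 0, 0], 0.163, 75],
  [[0, 0, 0], 0.163, 75],
  [[0, 0, 0], 0.163, 75],
  [[0, 0, 0], 0.163, 75],
  [[0, 0, 0], 0.164, 75],
  [[-2, -2, 30], 0, 75],
  [[0, 0, 40], 0, 75],
  [[0, 0, 40], 0, 75],
  [[0, 0, 35], 0, 75],
  [[0, 0, 25], 0, 75],
  [[0, 0, 15], 0, 75],
  [[0, 0, 7], 0, 75],
  [[0, 0, 0], 0, 75],
  [[0, 0, 0], 0, 75],
], squeeze=60)

```text
time: 3.58
ee_pos: [0.4372, 0.2237, 0.0066]
orientation: [0.0, 0.655, 0.756, 0.001]
wrist_force: [-0.7, 0.3, -0.2]
width: 0.88
gripper_force: 0.0
```

```bash
python3 -c "
from h import *
plan(.437,.2215,.005,8)"
```

```text
t 3.58 pos [0.4372 0.2237 0.0066] phi 8.2 q1 -0.89 q7 -0.33 | turn 0.003 shift x -2.2 y -0.6 z 1.6
```

Positioned; now close.

Request:
servo_tool([
  [[-2, 0, 1], 0, 30],
  [[0, 0, 0], 0, 30],
  [[0, 0, 0], 0, 30],
  [[0, 0, 0], 0, 30],
  [[0, 0, 0], 0, 30],
  [[0, 0, 0], 0, 30],
  [[0, 0, 0], 0, 30],
  [[0, 0, 0], 0, 30],
  [[0, 0, -10], 0, 30],
  [[0, 0, -20], 0, 30],
  [[0, 0, -25], 0, 30],
  [[0, 0, -5], 0, 30],
  [[0, 0, 0], 0, 30],
], squeeze=60)

```text
time: 5.2
ee_pos: [0.4366, 0.2211, 0.0644]
orientation: [-0.0, 0.655, 0.756, -0.0]
wrist_force: [-0.4, 0.6, -6.3]
width: 0.442
gripper_force: 61.1
```

```bash
python3 -c "
from h import *
plan(.4317,-.0775,.065,-15.3)
d=grab('wrist','w2')
b=grab('side','s2')"
```

```text
t 5.20 pos [0.4366 0.2211 0.0644] phi 8.2 q1 -0.91 q7 -0.36 | turn 0.410 shift x -289.4 y 74.0 z -0.6
```

View pics/w2.png

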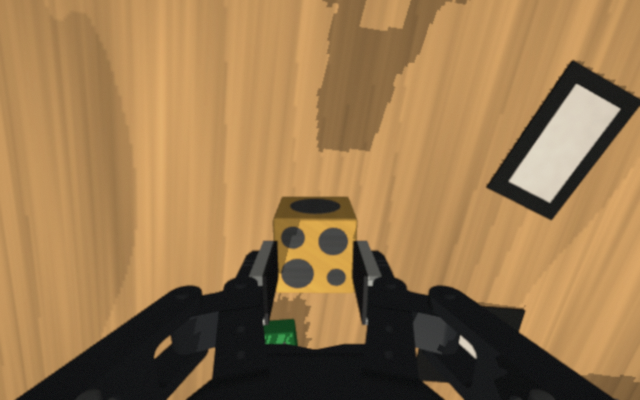

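The wrist view shows the dome between the pads, top face centred at about (315,258) and square to the fingers. Next I work out its offset from the TCP.

```bash
python3 - <<'E'
from h import *
d=load('w2');s,R,p=st()
# top face corners by brightness
hsv=cv2.cvtColor(d['frame'],cv2.COLOR_RGB2HSV).astype(int);m=((hsv[...,1]>140)&(hsv[...,2]>175)&(hsv[...,0]<26)).astype(np.uint8)
w=np.zeros_like(m);w[195:300,270:360]=m[195:300,270:360]
ct=max(cv2.findContours(w,cv2.RETR_EXTERNAL,cv2.CHAIN_APPROX_NONE)[0],key=cv2.contourArea)[:,0];print(cv2.boundingRect(ct))
c=rect(onplane(d,ct,.042+.0595));print(c)
off=np.r_[c[0]/1000,0]-s['ee_pos'];print('tool-frame offset mm',(R.T@np.r_[off[:2],0])*1000)
E
```

```text
(276, 220, 82, 74)
(array([436.2, 223.3]), array([41. , 40.7]), 8.1)
tool-frame offset mm [ 2.42618184  0.38508296 -0.00271518]
```

Request:
servo_tool([
  [[0, 0, -10], 0.137, 30],
  [[0, 0, -10], 0.137, 30],
  [[0, 0, 0], 0.136, 30],
  [[-25, 6, 0], 0, 30],
  [[-45, 11, 0], 0, 30],
  [[-50, 13, 0], 0, 30],
  [[-50, 13, 0], 0, 30],
  [[-50, 13, 0], 0, 30],
  [[-45, 12, 0], 0, 30],
  [[-26, 6, 0], 0, 30],
  [[0, 0, 0], 0, 30],
  [[0, 0, 20], 0, 30],
  [[0, 0, 20], 0, 30],
  [[0, 0, 15], 0, 30],
  [[0, 0, 10], 0, 30],
  [[0, 0, 0], 0, 30],
  [[0, 0, 0], 0, 30],
])

```text
time: 7.42
ee_pos: [0.4319, -0.079, 0.0203]
orientation: [0.0, 0.795, 0.607, 0.0]
wrist_force: [0.2, -0.1, -7.4]
width: 0.44
gripper_force: 61.5
```

```bash
python3 -c "
from h import *
plan(.4312,-.0795,.009,-15.3)
"
```

```text
t 7.42 pos [ 0.4319 -0.079   0.0203] phi -15.3 q1 -0.61 q7 -0.10 | turn 0.000 shift x -0.7 y -0.6 z 11.3
```

Lower, release gently, and retreat.

Request:
servo_tool([
  [[-0.5, -0.5, 6], 0, 30],
  [[0, 0, 4], 0, 30],
  [[0, 0, 1.5], 0, 30],
  [[0, 0, 0], 0, 30],
  [[0, 0, 0], 0, 50],
  [[0, 0, 0], 0, 65],
  [[0, 0, 0], 0, 75],
  [[0, 0, 0], 0, 75],
  [[0, 0, 0], 0, 75],
  [[0, 0, -20], 0, 75],
  [[0, 0, -40], 0, 75],
  [[0, 0, -50], 0, 75],
  [[0, 0, -50], 0, 75],
  [[0, 0, -25], 0, 75],
  [[0, 0, 0], 0, 75],
])

```text
time: 9.3
ee_pos: [0.4321, -0.0793, 0.195]
orientation: [0.001, 0.795, 0.607, 0.002]
wrist_force: [-0.7, -0.1, -0.5]
width: 0.876
gripper_force: 0.0
```

```bash
python3 -c "
from h import *
plan(.4275,.066,.195,13)
"
```

```text
t 9.30 pos [ 0.4321 -0.0793  0.195 ] phi -15.3 q1 -0.66 q7 -0.29 | turn -0.494 shift x 142.6 y 28.2 z 0.0
```

Request:
servo_tool([
  [[0, 0, 0], -0.165, 75],
  [[0, 0, 0], -0.165, 75],
  [[0, 0, 0], -0.164, 75],
  [[35, 7, 0], 0, 75],
  [[40, 7, 0], 0, 75],
  [[40, 7, 0], 0, 75],
  [[28, 7, -20], 0, 75],
  [[0, 0, 0], 0, 75],
  [[0, 0, 0], 0, 75],
], squeeze=40)

```text
time: 10.42
ee_pos: [0.4256, 0.0656, 0.2122]
orientation: [-0.0, 0.623, 0.782, -0.001]
wrist_force: [0.2, 0.1, -0.8]
width: 0.878
gripper_force: 0.0
```

```bash
python3 - <<'E'
from h import *
d=grab('wrist','w3'); grab('side','s3'); grab('scene','sc3')
plan(.4275,.066,.004,13)
c=proj(d,[[.4275,.066,.02]])[0];print(c)
x,y=c.astype(int); x=max(x,100);y=max(y,80)
e=d['frame'][y-80:y+80,x-100:x+100]; print(x-100,y-80)
cv2.imwrite('pics/g3.png',cv2.resize(e,(750,600),interpolation=cv2.INTER_CUBIC)[:,:,::-1])
E
```

```text
t 10.57 pos [0.4257 0.0653 0.2126] phi 12.9 q1 -0.83 q7 -0.12 | turn -0.002 shift x 0.3 y 1.9 z 208.6
[316.70848223 172.51247951]
216 92
```

View pics/g3.png

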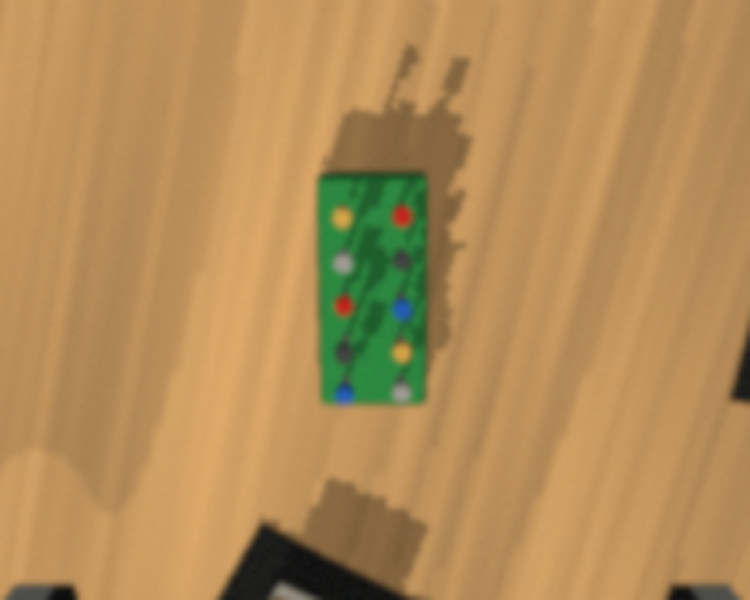

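The close crop shows the green block squarely from above, crop x 320–427 and y 175–403, in line with the gripper. The square mat with the dome is at the bottom edge.

```bash
python3 - <<'E'
from h import *
d=load('w3');a=load('scene0')
P=np.array([(320,178),(427,178),(427,404),(322,404)])/3.75+[216,92]
for z in(.015,.02,.025): print(z,rect(onplane(d,P,z)))
c=rect(onplane(d,P,.02))[0]/1000
w1=load('w1'); print(tri(d,P.mean(0),w1,(188.5,198)), tri(d,P.mean(0),a,(297.1,156.8)))
plan(c[0],c[1],.004,13)
# dome check
for n in('sc3','s3'):
    f=load(n); q=proj(f,[[.4317,-.0778,.045]])[0]; ct,cc=blob(f,'brass',q,20); print(n,q,cc,rect(onplane(f,ct,.03)), onplane(f,[cc],.03))
E
```

```text
0.015 (array([426.2,  67.3]), array([75.9, 35.8]), -77.0)
0.02 (array([425.9,  68.3]), array([74.9, 35.3]), -77.0)
0.025 (array([425.7,  69.2]), array([73.8, 34.8]), -77.0)
(array([0.42503254, 0.06909451, 0.02001061]), np.float64(0.0010260660321952159)) (array([0.42638495, 0.06847585, 0.01401303]), np.float64(0.001363773959029125))
t 10.57 pos [0.4257 0.0653 0.2126] phi 12.9 q1 -0.83 q7 -0.12 | turn -0.002 shift x 2.9 y 0.8 z 208.6
sc3 [272.28510393 178.67307694] [271.71111111 184.14444444] (array([440. , -81.3]), array([68.7, 48.9]), -33.9) [[ 0.43174105 -0.0833841 ]]
s3 [287.07719895 208.01701207] [287.4691358  214.49382716] (array([427.6, -85. ]), array([83.9, 47. ]), 76.1) [[ 0.43060861 -0.08872451]]
```

Request:
servo_tool([
  [[3, 1, 30], 0, 75],
  [[0, 0, 45], 0, 75],
  [[0, 0, 45], 0, 75],
  [[0, 0, 40], 0, 75],
  [[0, 0, 28], 0, 75],
  [[0, 0, 15], 0, 75],
  [[0, 0, 5], 0, 75],
  [[0, 0, 0], 0, 75],
  [[0, 0, 0], 0, 25],
  [[0, 0, 0], 0, 25],
  [[0, 0, 0], 0, 25],
  [[0, 0, 0], 0, 25],
  [[0, 0, 0], 0, 25],
  [[0, 0, 0], 0, 25],
  [[0, 0, 0], 0, 25],
  [[0, 0, 0], 0, 25],
], squeeze=35)

```text
time: 12.58
ee_pos: [0.4263, 0.0694, 0.0053]
orientation: [-0.0, 0.623, 0.783, -0.0]
wrist_force: [-0.1, 1.2, -0.5]
width: 0.29
gripper_force: 0.0
```

```bash
python3 - <<'E'
from h import *
plan(.6163,.293,.09,-17.7)
E
```

```text
t 12.57 pos [0.4263 0.0694 0.0053] phi 13.0 q1 -0.82 q7 0.04 | turn 0.536 shift x 270.7 y 113.0 z -84.7
```

```bash
python3 - <<'E'
from h import *
d=grab('wrist','w4');f=grab('side','s4');g=grab('scene','sc4')
def crop(d,P,h,k):
    x,y=proj(d,[P])[0].astype(int); return cv2.resize(d['frame'][y-h:y+h,x-h:x+h],(k,k),interpolation=cv2.INTER_CUBIC)[:,:,::-1]
P=(.4263,.0694,.03)
w=cv2.resize(d['frame'][150:350,190:440],(500,400))[:,:,::-1]
s=np.vstack([crop(f,P,35,200),crop(g,P,35,200)])
cv2.imwrite('pics/m4.png',np.hstack([w,s]))
E
```

```text
(no output)
```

View pics/m4.png

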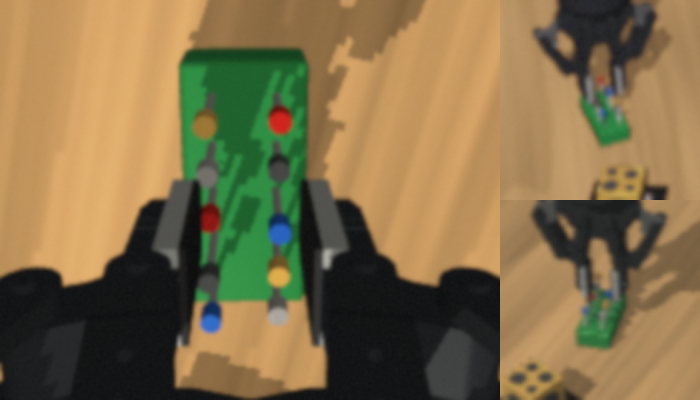

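The wrist view shows the pads on both sides of the green block (crop x 195–305), hardly closed on it. I'll close further.

Request:
servo_tool([
  [[0, 0, 0], 0, 10],
  [[0, 0, 0], 0, 5],
  [[0, 0, 0], 0, 5],
  [[0, 0, 0], 0, 5],
  [[0, 0, 0], 0, 5],
], squeeze=35)

```text
time: 13.35
ee_pos: [0.4264, 0.0695, 0.0053]
orientation: [0.0, 0.623, 0.783, -0.0]
wrist_force: [0.8, 0.3, 0.0]
width: 0.061
gripper_force: 0.0
```

```bash
python3 - <<'E'
from h import *
d=grab('wrist','w5');f=grab('side','s5');g=grab('scene','sc5')
def crop(d,P,h,k):
    x,y=proj(d,[P])[0].astype(int); return cv2.resize(d['frame'][y-h:y+h,x-h:x+h],(k,k),interpolation=cv2.INTER_CUBIC)[:,:,::-1]
P=(.4263,.0694,.03)
w=cv2.resize(d['frame'][150:350,190:440],(500,400))[:,:,::-1]
s=np.vstack([crop(f,P,35,200),crop(g,P,35,200)])
cv2.imwrite('pics/m5.png',np.hstack([w,s])); print(robot.sense())
E
```

```text
{'time': 13.5, 'joint_positions': array([-0.81699083,  0.1000431 ,  0.58215707,  2.20669061, -0.07293173,
        0.85257734,  0.0378379 ]), 'qd': array([-0.00042198, -0.00092012,  0.00026013, -0.00075663,  0.00029702,
        0.00027919, -0.00122331]), 'effort': array([ 1.13311577e-03, -3.17551839e+01,  2.05006510e+00, -3.12793100e+01,
        1.31799071e-02,  2.05181284e-03,  2.82765546e-05]), 'ee_pos': array([0.42634406, 0.06948345, 0.00532694]), 'orientation': array([ 1.73859805e-05,  6.22499830e-01,  7.82619934e-01, -1.62273074e-05]), 'wrist_force': array([ 0.53276198,  0.46542115, -0.53133965]), 'torque': array([ 0.02299179, -0.01197667, -0.00693716]), 'gripper_force': 0.0, 'width': 0.058752149837174174}
```

View pics/m5.png

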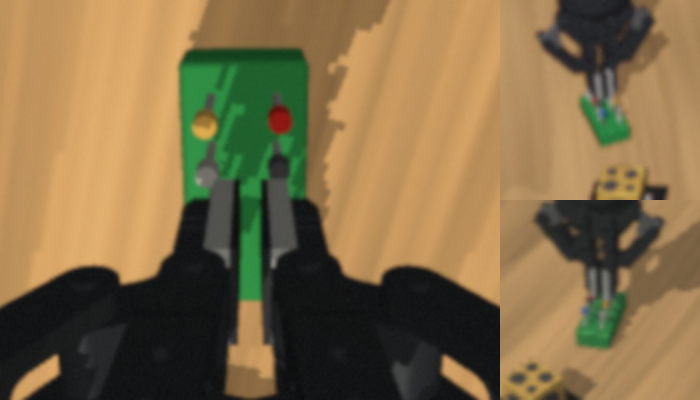

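```bash
python3 - <<'E'
from h import *
s,R,p=st()
for n in('w5','s5','sc5'):
    d=load(n)
    for z in(0,.01,.02,.03): print(n,z,proj(d,[s['ee_pos']*[1,1,0]+[0,0,z]])[0].round(1), end=' ')
    print(proj(d,[[.4263,.0694,.03]])[0].astype(int)-35)
E
```

```text
w5 0 [315.1 230.1] w5 0.01 [315.1 236.3] w5 0.02 [315.1 243.2] w5 0.03 [315.2 250.9] [280 216]
s5 0 [281.6 188.4] s5 0.01 [281.4 186. ] s5 0.02 [281.1 183.6] s5 0.03 [280.9 181.1] [245 146]
sc5 0 [297.2 160.3] sc5 0.01 [297.1 157.7] sc5 0.02 [296.9 155. ] sc5 0.03 [296.8 152.3] [261 117]
```

```bash
python3 - <<'E'
from h import *
s,R,p=st(); x=R[:,0]
for n in('w5','s5','sc5'):
    d=load(n); e=11 if n=='w5' else -11
    print(n,[proj(d,[s['ee_pos']*[1,1,0]+x*e*.001+[0,0,z]])[0].round(1).tolist() for z in(.005,.015,.025,.035)])
for n,b in(('s5',(245,146)),('sc5',(261,117))):
    d=load(n); cv2.imwrite(f'pics/t_{n}.png',cv2.resize(d['frame'][b[1]:b[1]+70,b[0]:b[0]+70],(390,390),interpolation=cv2.INTER_NEAREST)[:,:,::-1])
cv2.imwrite('pics/t.png',np.hstack([cv2.imread('pics/t_s5.png'),cv2.imread('pics/t_sc5.png')]))
E
```

```text
w5 [[315.1, 216.6], [315.1, 222.3], [315.1, 228.7], [315.2, 235.9]]
s5 [[282.6, 189.2], [282.3, 186.8], [282.1, 184.3], [281.8, 181.8]]
sc5 [[296.2, 161.3], [296.0, 158.6], [295.9, 155.9], [295.7, 153.1]]
```

View pics/t.png

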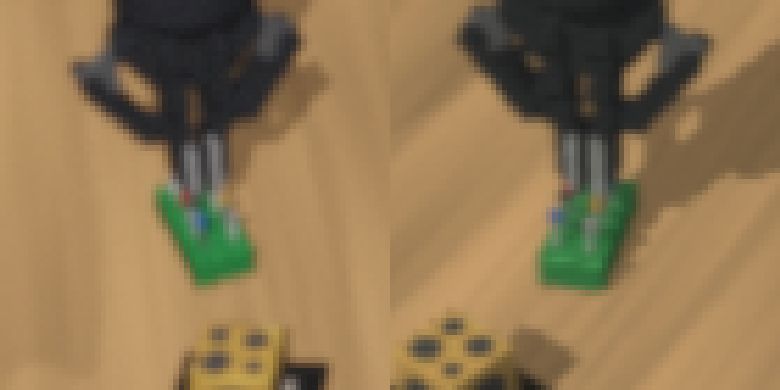

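All three views agree: the fingertips end at about z = 40 mm (side row 180, scene row 151, wrist row 240) while the TCP reads 5 mm. The fingers passed over the 20 mm block without force. So the real tips sit about 33 mm short of the reported TCP, and I have to go lower. I'll open first, then descend in guarded steps.

Request:
servo_tool([
  [[0, 0, 0], 0, 65],
  [[0, 0, 0], 0, 65],
  [[0, 0, 0], 0, 65],
  [[0, 0, 0], 0, 65],
  [[0, 0, 0], 0, 65],
  [[0, 0, 0], 0, 65],
  [[0, 0, 5], 0, 65],
  [[0, 0, 5], 0, 65],
  [[0, 0, 5], 0, 65],
  [[0, 0, 0], 0, 65],
], squeeze=35)

```text
time: 14.75
ee_pos: [0.4259, 0.0693, -0.0102]
orientation: [-0.0, 0.623, 0.783, -0.001]
wrist_force: [-0.3, 0.3, 0.1]
width: 0.763
gripper_force: 0.0
```

```bash
python3 - <<'E'
from h import *
plan(.4263,.0694,-.03,13)
d=grab('wrist','w6');f=grab('side','s6')
x,y=245,146
w=cv2.resize(d['frame'][150:350,190:440],(450,360))[:,:,::-1]
cv2.imwrite('pics/m6.png',np.hstack([w,cv2.resize(f['frame'][y:y+70,x:x+70],(350,360),interpolation=cv2.INTER_CUBIC)[:,:,::-1]]))
s,R,p=st();t=[s['ee_pos']+R[:,0]*.011+R[:,1]*sg*.033+[0,0,h] for h in(0,.02,.03,.04,.05) for sg in(-1,1)]
print(proj(d,t).round(1).tolist())
E
```

```text
t 14.75 pos [ 0.4259  0.0693 -0.0102] phi 13.0 q1 -0.81 q7 0.06 | turn 0.000 shift x 0.0 y 0.4 z 19.8
[[261.8, 216.9], [369.6, 216.8], [255.7, 229.1], [375.8, 229.1], [252.1, 236.4], [379.5, 236.3], [248.1, 244.6], [383.7, 244.5], [243.4, 253.9], [388.4, 253.8]]
```

View pics/m6.png

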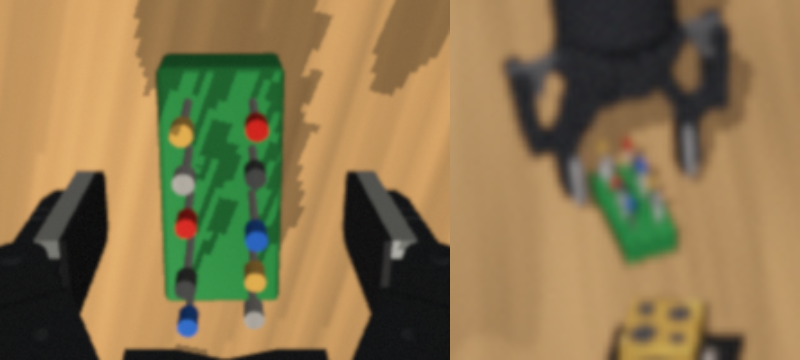

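The wrist view shows the pads either side of the block with tips still about 30 mm up, and no force at a reported TCP z of −10 mm, which confirms the offset. I'll go on down in small steps.

Request:
servo_tool([
  [[0, 0, 5], 0, 65],
  [[0, 0, 5], 0, 65],
  [[0, 0, 4], 0, 65],
  [[0, 0, 3], 0, 65],
  [[0, 0, 0], 0, 65],
])

```text
time: 15.48
ee_pos: [0.4261, 0.0694, -0.0269]
orientation: [-0.0, 0.622, 0.783, -0.0]
wrist_force: [0.7, 0.2, 0.9]
width: 0.76
gripper_force: 0.0
```

Request:
servo_tool([
  [[0, 0, 0], 0, 20],
  [[0, 0, 0], 0, 20],
  [[0, 0, 0], 0, 20],
  [[0, 0, 0], 0, 20],
  [[0, 0, 0], 0, 20],
  [[0, 0, 0], 0, 20],
  [[0, 0, 0], 0, 20],
  [[0, 0, 0], 0, 20],
])

```text
time: 16.48
ee_pos: [0.4266, 0.0696, -0.0264]
orientation: [0.0, 0.622, 0.783, 0.0]
wrist_force: [-1.7, -0.2, 5.4]
width: 0.41
gripper_force: 35.6
```

Gripped at 35 mm with 35 N. Lift, turn and check.

Request:
servo_tool([
  [[0, 0, -5], 0, 20],
  [[0, 0, -10], 0, 20],
  [[0, 0, -20], 0, 20],
  [[0, 0, -20], 0.134, 20],
  [[0, 0, 0], 0.134, 20],
  [[0, 0, 0], 0.134, 20],
  [[0, 0, 0], 0.134, 20],
  [[0, 0, 0], 0, 20],
])

```text
time: 17.48
ee_pos: [0.4264, 0.0695, 0.0288]
orientation: [0.0, 0.807, 0.59, 0.0]
wrist_force: [0.6, 0.4, -1.2]
width: 0.408
gripper_force: 35.2
```

```bash
python3 - <<'E'
from h import *
plan(.6163,.293,-.0225,-17.7)
d=grab('wrist','w7'); s,R,p=st()
hsv=cv2.cvtColor(d['frame'],cv2.COLOR_RGB2HSV).astype(int)
m=((hsv[...,0]>50)&(hsv[...,0]<90)&(hsv[...,1]>110)).astype(np.uint8)
ct=max(cv2.findContours(m,cv2.RETR_EXTERNAL,cv2.CHAIN_APPROX_NONE)[0],key=cv2.contourArea)[:,0]
print(cv2.boundingRect(ct))
z=s['ee_pos'][2]+.0265+.02
for e in((ct[:,1].min()),(ct[:,1].max())): print(e,(R.T@np.r_[onplane(d,[(314,e)],z)[0]-s['ee_pos'][:2],0])*1000)
cv2.imwrite('pics/g7.png',cv2.resize(d['frame'][150:350,190:440],(500,400))[:,:,::-1])
E
```

```text
t 17.48 pos [0.4264 0.0695 0.0288] phi -17.7 q1 -0.86 q7 -0.53 | turn 0.001 shift x 270.6 y 113.0 z 51.3
(276, 188, 78, 151)
188 [ 4.05792758e+01 -1.37552485e+00  1.05816692e-02]
338 [-3.86885538e+01 -1.65051862e+00 -1.07875754e-02]
```

View pics/g7.png

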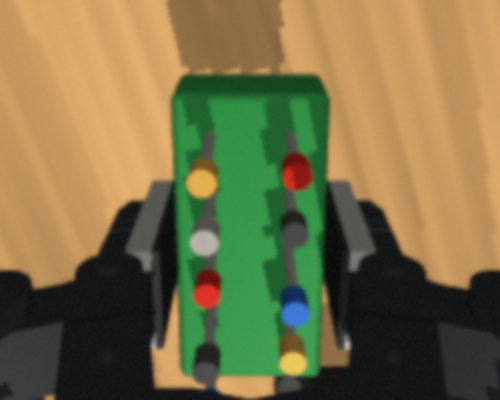

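The view shows the stand held level between the pads, its top face centred about 2 mm behind the TCP axis. I carry it to the rectangle mat.

Request:
servo_tool([
  [[20, 8, 0], 0, 20],
  [[34, 14, 0], 0, 20],
  [[40, 17, 0], 0, 20],
  [[42, 18, 0], 0, 20],
  [[42, 18, 0], 0, 20],
  [[40, 17, 0], 0, 20],
  [[34, 14, 0], 0, 20],
  [[20, 8, 0], 0, 20],
  [[0, 0, 0], 0, 20],
  [[0, 0, 15], 0, 20],
  [[0, 0, 15], 0, 20],
  [[0, 0, 10], 0, 20],
  [[0, 0, 0], 0, 20],
])

```text
time: 19.15
ee_pos: [0.6167, 0.2933, -0.013]
orientation: [-0.0, 0.808, 0.59, -0.001]
wrist_force: [-0.4, 0.1, -0.8]
width: 0.407
gripper_force: 35.2
```

```bash
python3 - <<'E'
from h import *
s,R,p=st(); t=np.array([.6163,.293,-.0225])+R[:,0]*.002+R[:,1]*.001
plan(*t,-17.7)
E
```

```text
t 19.15 pos [ 0.6167  0.2933 -0.013 ] phi -17.7 q1 -0.86 q7 -0.59 | turn -0.000 shift x 1.6 y 0.7 z 9.5
```

Request:
servo_tool([
  [[1.5, 0.5, 5], 0, 20],
  [[0, 0, 3], 0, 20],
  [[0, 0, 1.5], 0, 20],
  [[0, 0, 0.5], 0, 20],
  [[0, 0, 0], 0, 20],
])

```text
time: 19.77
ee_pos: [0.6186, 0.2952, -0.0216]
orientation: [0.0, 0.808, 0.59, 0.0]
wrist_force: [-0.5, -0.1, -1.7]
width: 0.411
gripper_force: 35.2
```

Request:
servo_tool([
  [[0, 0, 0], 0, 40],
  [[0, 0, 0], 0, 50],
  [[0, 0, 0], 0, 60],
  [[0, 0, 0], 0, 60],
  [[0, 0, 0], 0, 60],
  [[0, 0, -5], 0, 60],
  [[0, 0, -20], 0, 60],
  [[0, 0, -40], 0, 60],
  [[0, 0, -50], 0, 60],
  [[0, 0, -50], 0, 60],
  [[0, 0, -10], 0, 60],
  [[0, 0, 0], 0, 60],
])

```text
time: 21.28
ee_pos: [0.619, 0.2953, 0.1549]
orientation: [0.0, 0.808, 0.59, 0.001]
wrist_force: [-0.4, 0.2, 0.0]
width: 0.705
gripper_force: 0.0
```

```bash
python3 - <<'E'
from h import *
d=grab('wrist','w8');
plan(.6125,-.0965,.17,0)
x=np.array([313,175]); print(proj(d,[[.6163,.293,.003]]))
E
```

```text
t 21.32 pos [0.6183 0.2952 0.1533] phi -17.7 q1 -0.90 q7 -0.64 | turn -0.309 shift x -391.7 y -5.8 z -16.7
[[313.89782208 182.57114012]]
```

View pics/w8.png

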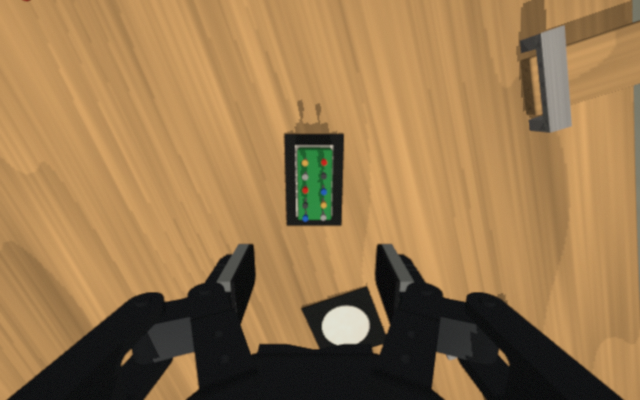

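The bur stand lies square on the silhouette (mat centre about (314,182), white border visible left and top). Next is the round block. I hover there and measure numerically.

Request:
servo_tool([
  [[0, 0, -10], -0.155, 80],
  [[0, 0, -7], -0.154, 80],
  [[-32, 0, 0], 0, 80],
  [[-52, -1, 0], 0, 80],
  [[-56, -1, 0], 0, 80],
  [[-56, -1, 0], 0, 80],
  [[-56, -1, 0], 0, 80],
  [[-56, -1, 0], 0, 80],
  [[-52, -1, 0], 0, 80],
  [[-32, 0, 0], 0, 80],
  [[0, 0, 0], 0, 80],
  [[0, 0, 0], 0, 80],
], squeeze=60)

```text
time: 22.82
ee_pos: [0.6121, -0.0956, 0.1691]
orientation: [-0.001, 0.707, 0.707, -0.001]
wrist_force: [-0.1, 1.1, -0.1]
width: 0.937
gripper_force: 0.0
```

```bash
python3 - <<'E'
from h import *
d=grab('wrist','w9');a=load('scene0')
q=proj(d,[[.6125,-.0965,.022]])[0]
hsv=cv2.cvtColor(d['frame'],cv2.COLOR_RGB2HSV).astype(int);S,V=hsv[...,1],hsv[...,2]
x,y=q.astype(int);print(q,[hsv[y,x+i].tolist() for i in range(-40,45,8)])
for mk in((S<60)&(V>80),(S<70)):
    w=np.zeros(S.shape,np.uint8);w[y-50:y+50,x-50:x+50]=mk[y-50:y+50,x-50:x+50]
    ct=max(cv2.findContours(w,cv2.RETR_EXTERNAL,cv2.CHAIN_APPROX_NONE)[0],key=cv2.contourArea)
    e=cv2.fitEllipse(ct);print(e[:2]);P=onplane(d,ct[:,0],.022);print(rect(P),onplane(d,[e[0]],.022))
# two-view height: top discs in scene
    for n,s in(('scene0',(332,211)),('side0',(350,211))):
        f=load(n);h=cv2.cvtColor(f['frame'],cv2.COLOR_RGB2HSV).astype(int);m=((h[...,1]<70)&(h[...,2]>95)).astype(np.uint8);o=np.zeros_like(m);o[s[1]-20:s[1]+20,s[0]-20:s[0]+20]=m[s[1]-20:s[1]+20,s[0]-20:s[0]+20]
        c2=max(cv2.findContours(o,cv2.RETR_EXTERNAL,cv2.CHAIN_APPROX_NONE)[0],key=cv2.contourArea);e2=cv2.fitEllipse(c2);print(n,e2[:2],tri(d,e[0],f,e2[0]))
plan(.6125,-.0965,-.026,0)
E
```

```text
[315.9542629  181.58959894] [[16, 134, 196], [16, 132, 182], [17, 36, 165], [18, 20, 163], [18, 19, 162], [19, 22, 164], [17, 22, 162], [18, 23, 164], [16, 21, 159], [16, 133, 197], [16, 134, 196]]
((315.55938720703125, 178.5696563720703), (49.413578033447266, 49.567481994628906))
(array([612. , -93.7]), array([54.3, 53.4]), -90.0) [[ 0.61206747 -0.09314441]]
scene0 ((331.1392822265625, 211.5889129638672), (17.02994728088379, 21.585351943969727)) (array([ 0.61193608, -0.09468669,  0.01521524]), np.float64(0.0002918737809979917))
side0 ((350.17572021484375, 211.9221954345703), (14.514968872070312, 18.582805633544922)) (array([ 0.61251633, -0.09487979,  0.01458447]), np.float64(0.0009070999585471829))
((315.58563232421875, 178.40101623535156), (49.65459442138672, 50.252079010009766))
(array([612. , -93.2]), array([55.4, 53.5]), -90.0) [[ 0.61209578 -0.09295757]]
scene0 ((331.1392822265625, 211.5889129638672), (17.02994728088379, 21.585351943969727)) (array([ 0.61192305, -0.09454353,  0.01506769]), np.float64(0.0003811373272808537))
side0 ((350.17572021484375, 211.9221954345703), (14.514968872070312, 18.582805633544922)) (array([ 0.61255205, -0.09472277,  0.01443613]), np.float64(0.0009206505934110627))
t 22.88 pos [ 0.6123 -0.0951  0.1693] phi 0.1 q1 -0.43 q7 0.25 | turn 0.002 shift x -1.4 y 0.2 z 195.3
```

Disc centre is (0.612, −0.094), 54 mm across, height consistent. Descend and grip.

Request:
servo_tool([
  [[1.5, 0, 30], 0, 80],
  [[0, 0, 45], 0, 80],
  [[0, 0, 45], 0, 80],
  [[0, 0, 35], 0, 80],
  [[0, 0, 20], 0, 80],
  [[0, 0, 10], 0, 80],
  [[0, 0, 7], 0, 80],
  [[0, 0, 3], 0, 80],
  [[0, 0, 0], 0, 80],
  [[0, 0, 0], 0, 80],
])

```text
time: 24.12
ee_pos: [0.613, -0.0953, -0.0241]
orientation: [0.0, 0.707, 0.707, 0.0]
wrist_force: [0.5, -0.1, -0.0]
width: 0.936
gripper_force: 0.0
```

Request:
servo_tool([
  [[0, 0, 0], 0, 40],
  [[0, 0, 0], 0, 40],
  [[0, 0, 0], 0, 40],
  [[0, 0, 0], 0, 40],
  [[0, 0, 0], 0, 40],
  [[0, 0, 0], 0, 40],
], squeeze=60)

```text
time: 24.88
ee_pos: [0.6129, -0.0953, -0.0237]
orientation: [0.0, 0.707, 0.707, 0.0]
wrist_force: [-2.6, 0.8, 7.5]
width: 0.623
gripper_force: 61.4
```

Request:
servo_tool([
  [[0, 0, -5], 0, 40],
  [[0, 0, -10], 0, 40],
  [[0, 0, -15], 0, 40],
  [[0, 0, -10], 0, 40],
  [[0, 0, 0], 0, 40],
  [[0, 0, 0], 0, 40],
])

```text
time: 25.62
ee_pos: [0.6124, -0.0951, 0.0151]
orientation: [-0.0, 0.707, 0.707, -0.0]
wrist_force: [0.6, -0.8, -3.0]
width: 0.62
gripper_force: 63.6
```

```bash
python3 - <<'E'
from h import *
d=grab('wrist','w10');s,R,p=st()
hsv=cv2.cvtColor(d['frame'],cv2.COLOR_RGB2HSV).astype(int);S,V=hsv[...,1],hsv[...,2]
z=s['ee_pos'][2]+.0238+.022; q=proj(d,[np.r_[s['ee_pos'][:2],z]])[0]; x,y=q.astype(int)
m=((S<70)&(V>90)).astype(np.uint8);w=np.zeros_like(m);w[y-60:y+60,x-38:x+38]=m[y-60:y+60,x-38:x+38]
n,l,stt,c=cv2.connectedComponentsWithStats(w);k=1+np.argmax(stt[1:,4]);print(q,stt[k],c[k])
r0,r1=stt[k][1],stt[k][1]+stt[k][3]
for r in(r0,r1):print(r,((R.T@np.r_[onplane(d,[(q[0],r)],z)[0]-s['ee_pos'][:2],0])*1000).round(1))
plan(.5976,.1015,-.0205,0); print(s['gripper_force'],s['width'],s['wrist_force'])
E
```

```text
[315.7350356  270.03056282] [ 277  214   76  105 7317] [314.48612819 265.7969113 ]
214 [28.5 -0.   0. ]
319 [-27.6   0.   -0. ]
t 25.68 pos [ 0.6122 -0.0952  0.0149] phi 0.0 q1 -0.38 q7 0.33 | turn 0.000 shift x 196.7 y -14.6 z 35.4
63.60602259635925 0.6198823857282656 [ 0.04342877 -0.43072006 -3.90403459]
```

Request:
servo_tool([
  [[20, -2, 0], 0, 40],
  [[38, -3, 0], 0, 40],
  [[40, -3, 0], 0, 40],
  [[40, -3, 0], 0, 40],
  [[38, -2.5, 0], 0, 40],
  [[20, -1, 0], 0, 40],
  [[0, 0, 0], 0, 40],
  [[0, 0, 12], 0, 40],
  [[0, 0, 10], 0, 40],
  [[0, 0, 5], 0, 40],
  [[0, 0, 0], 0, 40],
  [[0, 0, 0], 0, 40],
])

```text
time: 27.18
ee_pos: [0.5984, 0.1005, -0.0115]
orientation: [0.0, 0.707, 0.707, 0.0]
wrist_force: [-0.5, -0.0, -3.6]
width: 0.623
gripper_force: 63.7
```

```bash
python3 - <<'E'
from h import *
plan(.5976,.1015,-.0205,0)
E
```

```text
t 27.18 pos [ 0.5984  0.1005 -0.0115] phi -0.0 q1 -0.66 q7 -0.00 | turn -0.000 shift x 1.0 y -0.8 z 9.0
```

Request:
servo_tool([
  [[1, -1, 4], 0, 40],
  [[0, 0, 3], 0, 40],
  [[0, 0, 1.5], 0, 40],
  [[0, 0, 0.5], 0, 40],
  [[0, 0, 0], 0, 40],
])

```text
time: 27.8
ee_pos: [0.5971, 0.1017, -0.0206]
orientation: [0.0, 0.707, 0.707, 0.0]
wrist_force: [-1.1, 0.2, -2.9]
width: 0.621
gripper_force: 64.0
```

Request:
servo_tool([
  [[0, 0, 0], 0, 62],
  [[0, 0, 0], 0, 70],
  [[0, 0, 0], 0, 80],
  [[0, 0, 0], 0, 80],
  [[0, 0, 0], 0, 80],
  [[0, 0, -5], 0, 80],
  [[0, 0, -20], 0, 80],
  [[0, 0, -40], 0, 80],
  [[0, 0, -50], 0, 80],
  [[0, 0, -50], 0, 80],
  [[0, 0, -20], 0, 80],
  [[0, 0, 0], 0, 80],
])

```text
time: 29.3
ee_pos: [0.5984, 0.1017, 0.1675]
orientation: [0.001, 0.707, 0.707, 0.002]
wrist_force: [0.2, 0.2, -1.1]
width: 0.941
gripper_force: 0.0
```

```bash
python3 - <<'E'
from h import *
d=grab('wrist','w11');a=load('scene0');b=load('side0')
hsv=cv2.cvtColor(d['frame'],cv2.COLOR_RGB2HSV).astype(int);S,V=hsv[...,1],hsv[...,2]
x,y=proj(d,[[.5976,.1015,.025]])[0].astype(int)
m=((S<70)&(V>90)).astype(np.uint8);w=np.zeros_like(m);w[y-35:y+35,x-35:x+35]=m[y-35:y+35,x-35:x+35]
ct=max(cv2.findContours(w,cv2.RETR_EXTERNAL,cv2.CHAIN_APPROX_NONE)[0],key=cv2.contourArea)[:,0];print(rect(onplane(d,ct,.025)))
# clamp: grey tips + dark, two views: dark/grey vs wood
P=[]
for f,s in((a,(289,279)),(b,(369,272))):
    h=cv2.cvtColor(f['frame'],cv2.COLOR_RGB2HSV).astype(int);H,S,V=h[...,0],h[...,1],h[...,2]
    m=((V<105)|((S<85))).astype(np.uint8);o=np.zeros_like(m);o[s[1]-20:s[1]+20,s[0]-32:s[0]+32]=m[s[1]-20:s[1]+20,s[0]-32:s[0]+32]
    o=cv2.morphologyEx(o,cv2.MORPH_CLOSE,np.ones((7,7)))
    ct=max(cv2.findContours(o,cv2.RETR_EXTERNAL,cv2.CHAIN_APPROX_NONE)[0],key=cv2.contourArea)[:,0]
    e=cv2.minAreaRect(ct.astype(np.float32));print(e,rect(onplane(f,ct,.011)));P.append(e[0])
print(tri(a,P[0],b,P[1]));plan(.61,-.319,.17,90)
E
```

```text
(array([597. , 105.3]), array([61.1, 56.9]), 89.9)
((288.5518493652344, 278.33929443359375), (53.756187438964844, 14.429130554199219), 17.878698348999023) (array([ 608.6, -314.6]), array([122. ,  36.1]), 5.4)
((369.4882507324219, 271.9470520019531), (11.605777740478516, 46.097713470458984), 77.47119140625) (array([ 611.1, -314.8]), array([119.3,  34.9]), 4.8)
(array([ 0.6103906 , -0.315746  ,  0.01207475]), np.float64(0.0003977507707155087))
t 29.35 pos [0.5975 0.1017 0.1657] phi -0.0 q1 -0.73 q7 -0.10 | turn 1.571 shift x 12.5 y 420.7 z -4.3
```

The disc sits on its mat. The clamp is at (0.610, −0.316), yaw about 5°, centre height 12 mm, about 120 mm long, so it is the largest. I hover over it.

Request:
servo_tool([
  [[0, 0, -5], 0.186, 60],
  [[0, 0, 0], 0.186, 60],
  [[0, 0, 0], 0.186, 60],
  [[0, 0, 0], 0.186, 60],
  [[0, 0, 0], 0.185, 60],
  [[0, 0, 0], 0.185, 60],
  [[0, 0, 0], 0.185, 60],
  [[0, 0, 0], 0.185, 60],
  [[-2, 30, 0], 0, 60],
  [[-3, 51, 0], 0, 60],
  [[-3, 56, 0], 0, 60],
  [[-4, 56, 0], 0, 60],
  [[-3, 56, 0], 0, 60],
  [[-3, 56, 0], 0, 60],
  [[-3, 51, 0], 0, 60],
  [[-2, 40, 0], 0, 60],
  [[-1, 21, 0], 0, 60],
  [[0, 0, 0], 0, 60],
  [[0, 0, 0], 0, 60],
], squeeze=40)

```text
time: 31.72
ee_pos: [0.6094, -0.3144, 0.1686]
orientation: [-0.001, 0.999, 0.044, -0.0]
wrist_force: [0.3, 1.2, 0.3]
width: 0.704
gripper_force: 0.0
```

```bash
python3 - <<'E'
from h import *
d=grab('wrist','w12');a=load('scene0')
h=cv2.cvtColor(d['frame'],cv2.COLOR_RGB2HSV).astype(int);H,S,V=h[...,0],h[...,1],h[...,2]
x,y=proj(d,[[.610,-.316,.022]])[0].astype(int);print(x,y)
m=((V<125)|(S<85)).astype(np.uint8);o=np.zeros_like(m);o[max(0,y-75):y+75,x-45:x+45]=m[max(0,y-75):y+75,x-45:x+45]
o=cv2.morphologyEx(o,cv2.MORPH_CLOSE,np.ones((11,11)))
ct=max(cv2.findContours(o,cv2.RETR_EXTERNAL,cv2.CHAIN_APPROX_NONE)[0],key=cv2.contourArea)[:,0]
e=cv2.minAreaRect(ct.astype(np.float32));print(e)
for z in(.011,.022):print(rect(onplane(d,ct,z)))
print(tri(d,e[0],a,(288.55,278.3)))
# tips (grey): low saturation ends
g=((S<85)&(V>60)).astype(np.uint8)*o;n,l,stt,c=cv2.connectedComponentsWithStats(g)
for k in range(1,n):
    if stt[k,4]>30:print(stt[k].tolist(),c[k].round(1),onplane(d,[c[k]],.018))
plan(.610,-.316,-.026,95)
E
```

```text
318 178
((315.5, 175.5), (103.0, 23.0), 90.0)
(array([ 607.6, -313.3]), array([117.4,  26.3]), 5.0)
(array([ 610. , -313.1]), array([113.5,  25.5]), 5.0)
(array([ 0.60941969, -0.3132401 ,  0.00840519]), np.float64(0.0011169104351817214))
[306, 125, 20, 8, 140] [315.4 128. ] [[ 0.6623394 -0.3084036]]
[308, 222, 18, 6, 93] [316.5 224.9] [[ 0.5545819  -0.31907447]]
t 31.77 pos [ 0.6096 -0.314   0.1688] phi -84.9 q1 -0.19 q7 -0.77 | turn 0.001 shift x 0.2 y 2.0 z 194.8
```

Clamp centre is (0.6095, −0.3133), 113.5 × 25.5 mm, exactly in line with the gripper. Descend and grip.

Request:
servo_tool([
  [[0, -0.5, 30], 0, 60],
  [[0, 0, 45], 0, 60],
  [[0, 0, 45], 0, 60],
  [[0, 0, 35], 0, 60],
  [[0, 0, 20], 0, 60],
  [[0, 0, 10], 0, 60],
  [[0, 0, 6], 0, 60],
  [[0, 0, 3], 0, 60],
  [[0, 0, 0], 0, 60],
])

```text
time: 32.9
ee_pos: [0.6096, -0.3155, -0.0241]
orientation: [0.0, 0.999, 0.043, 0.0]
wrist_force: [-0.4, 0.3, 0.4]
width: 0.702
gripper_force: 0.0
```

Request:
servo_tool([
  [[0, 0, 0], 0, 12],
  [[0, 0, 0], 0, 12],
  [[0, 0, 0], 0, 12],
  [[0, 0, 0], 0, 12],
  [[0, 0, 0], 0, 12],
  [[0, 0, 0], 0, 12],
  [[0, 0, 0], 0, 12],
], squeeze=35)

```text
time: 33.78
ee_pos: [0.6096, -0.3156, -0.0241]
orientation: [0.0, 0.999, 0.043, 0.0]
wrist_force: [-0.0, 0.2, 5.9]
width: 0.292
gripper_force: 35.9
```

Request:
servo_tool([
  [[0, 0, -5], 0, 12],
  [[0, 0, -15], 0, 12],
  [[0, 0, -25], 0, 12],
  [[0, 0, -15], 0.045, 12],
  [[0, 0, 0], 0.045, 12],
  [[0, 0, 0], 0, 12],
  [[0, 0, 0], 0, 12],
])

```text
time: 34.65
ee_pos: [0.6092, -0.3152, 0.0355]
orientation: [-0.0, 1.0, -0.001, -0.0]
wrist_force: [0.5, 0.8, -1.6]
width: 0.293
gripper_force: 35.3
```

```bash
python3 - <<'E'
from h import *
d=grab('wrist','w13');s,R,p=st();print(s['gripper_force'],s['width'])
h=cv2.cvtColor(d['frame'],cv2.COLOR_RGB2HSV).astype(int);H,S,V=h[...,0],h[...,1],h[...,2]
z=s['ee_pos'][2]+.0241+.018
for e in(56,-56):
    q=proj(d,[s['ee_pos']*[1,1,0]+R[:,0]*e*.001+[0,0,z]])[0];x,y=q.astype(int)
    col=[(S[r,x]<85 and V[r,x]>60) for r in range(y-25,min(400,y+25))];rr=[y-25+i for i,v in enumerate(col) if v]
    print(e,q,rr[:1],rr[-1:],[((R.T@np.r_[onplane(d,[(x,r)],z)[0]-s['ee_pos'][:2],0])*1000)[0].round(1) for r in(rr[:1]+rr[-1:])])
plan(.4318,-.234,-.0205,-89.8)
E
```

```text
35.26638150215149 0.2934921445813216
56 [319.02368213 146.70192402] [np.int64(143)] [np.int64(161)] [np.float64(57.6), np.float64(49.7)]
-56 [318.29332487 355.66975952] [] [] []
t 34.70 pos [ 0.6091 -0.3152  0.0353] phi -90.1 q1 -0.16 q7 -0.78 | turn -0.006 shift x -177.1 y -81.8 z 55.8
```

Request:
servo_tool([
  [[-17, -8, 0], 0, 12],
  [[-35, -16, 0], 0, 12],
  [[-38, -17, 0], 0, 12],
  [[-38, -17, 0], 0, 12],
  [[-32, -15, 0], 0, 12],
  [[-17, -8, 0], 0, 12],
  [[0, 0, 0], 0, 12],
  [[0, 0, 20], 0, 12],
  [[0, 0, 15], 0, 12],
  [[0, 0, 10], 0, 12],
  [[0, 0, 0], 0, 12],
  [[0, 0, 0], 0, 12],
])

```text
time: 36.2
ee_pos: [0.4328, -0.2341, -0.0093]
orientation: [0.0, 1.0, -0.002, 0.0]
wrist_force: [-0.1, 0.1, -1.2]
width: 0.291
gripper_force: 35.2
```

```bash
python3 - <<'E'
from h import *
plan(.4313,-.234,-.0205,-89.8)
E
```

```text
t 36.20 pos [ 0.4328 -0.2341 -0.0093] phi -90.2 q1 -0.42 q7 -0.82 | turn -0.007 shift x -1.5 y -0.2 z 11.2
```

Request:
servo_tool([
  [[-1.5, 0, 6], 0, 12],
  [[0, 0, 3], 0, 12],
  [[0, 0, 1.5], 0, 12],
  [[0, 0, 0.5], 0, 12],
  [[0, 0, 0], 0, 12],
])

```text
time: 36.83
ee_pos: [0.4311, -0.2337, -0.0206]
orientation: [0.0, 1.0, -0.002, 0.0]
wrist_force: [0.2, -0.3, -0.8]
width: 0.294
gripper_force: 35.2
```

Request:
servo_tool([
  [[0, 0, 0], 0, 32],
  [[0, 0, 0], 0, 42],
  [[0, 0, 0], 0, 52],
  [[0, 0, 0], 0, 52],
  [[0, 0, 0], 0, 52],
  [[0, 0, -5], 0, 52],
  [[0, 0, -20], 0, 52],
  [[0, 0, -40], 0, 52],
  [[0, 0, -50], 0, 52],
  [[0, 0, -50], 0, 52],
  [[20, 0, -30], 0, 52],
  [[40, 0, -10], 0, 52],
  [[40, 0, 0], 0, 52],
  [[0, 0, 0], 0, 52],
  [[0, 0, 0], 0, 52],
])

```text
time: 38.7
ee_pos: [0.5302, -0.2347, 0.1842]
orientation: [0.0, 1.0, -0.002, -0.001]
wrist_force: [0.3, -0.5, 0.3]
width: 0.611
gripper_force: 0.0
```

```bash
python3 - <<'E'
from h import *
a=grab('scene','scE');b=grab('side','sE');w=grab('wrist','wE')
c=[]
for f,(x,y) in((a,(190,90)),(b,(210,120))): c.append(cv2.resize(f['frame'][y:y+170,x:x+230],(400,296),interpolation=cv2.INTER_CUBIC)[:,:,::-1])
cv2.imwrite('pics/E.png',np.hstack(c+[]) if 0 else np.vstack([np.hstack(c),cv2.resize(w['frame'],(480,300))[:,:,::-1][:, :].copy() if 0 else cv2.copyMakeBorder(cv2.resize(w['frame'],(480,300))[:,:,::-1],0,0,0,320,cv2.BORDER_CONSTANT)]))
s,R,p=st();print(s['time'],s['ee_pos'],p)
for n,P in dict(sq=(.4317,-.0778,.003),lg=(.4318,-.234,.003),rd=(.5976,.1015,.003),rc=(.6163,.293,.003)).items():print(n,[proj(f,[P])[0].round(1).tolist() for f in(a,b,w)])
E
```

```text
38.85 [ 0.53027055 -0.23434161  0.18475808] -90.2456731077269
sq [[273.6, 190.3], [288.1, 218.7], [194.5, 248.6]]
lg [[241.4, 229.0], [294.5, 259.4], [316.3, 247.8]]
rd [[354.5, 169.1], [332.0, 175.7], [15.4, 114.0]]
rc [[382.2, 136.3], [327.0, 144.5], [-173.1, 95.1]]
```

View pics/E.png

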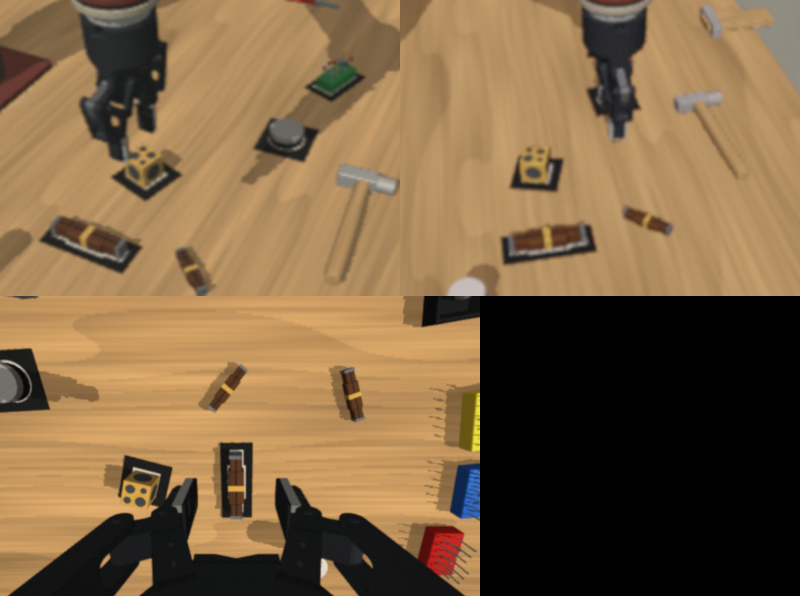

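The last look shows all four tools on their mats: clamp (scene crop (90,242)), dome (145,170), disc (287,133), stand (338,80). Hammer and jar look unmoved. The clamp shows more white at its far end, so I'll check centring numerically from above.

Request:
servo_tool([
  [[-20, -20, -10], 0, 52],
  [[-30, -30, -10], 0, 52],
  [[-20, -27, 0], 0, 52],
  [[0, 0, 0], 0, 52],
  [[0, 0, 0], 0, 52],
  [[0, 0, 0], 0, 52],
])

```text
time: 39.6
ee_pos: [0.4636, -0.1599, 0.2043]
orientation: [0.001, 1.0, -0.003, -0.0]
wrist_force: [-0.0, 0.1, -0.1]
width: 0.613
gripper_force: 0.0
```

```bash
cat > chk.py <<'E'
from h import *
import sys
w=grab('wrist',sys.argv[1]);s,R,p=st();print(s['ee_pos'],p)
h=cv2.cvtColor(w['frame'],cv2.COLOR_RGB2HSV).astype(int);H,S,V=h[...,0],h[...,1],h[...,2]
def big(m,c,r,k=1):
    x,y=map(int,c);o=np.zeros(S.shape,np.uint8);y0,x0=max(0,y-r),max(0,x-r);o[y0:y+r,x0:x+r]=m[y0:y+r,x0:x+r]
    if k>1:o=cv2.morphologyEx(o,cv2.MORPH_CLOSE,np.ones((k,k)))
    return max(cv2.findContours(o,cv2.RETR_EXTERNAL,cv2.CHAIN_APPROX_NONE)[0],key=cv2.contourArea)[:,0]
# black mats (fixed, outer rectangle) at z=.003
for n,P in dict(sq=(.4317,-.0778,.003),lg=(.4318,-.234,.003)).items():
    c=proj(w,[P])[0]; ct=big((V<60)|((S<60)&(V>120)),c,75,9); print(n,c.round(),'mat',rect(onplane(w,ct,.003)))
c=proj(w,[[.4317,-.0778,.045]])[0]
print('dome top',c.round(),rect(onplane(w,big((S>140)&(V>165)&(H<28)&(H>12),c,32,9),.045)))
c=proj(w,[[.4318,-.234,.025]])[0]
print('clamp',c.round(),rect(onplane(w,big((H<28)&(S>95)&(V<140)&(V>25),c,60,7),.025)))
g=big((S<85)&(V>60)&(V<150),proj(w,[[.4318+.054,-.234,.02]])[0],14); print('tip+',g.min(0),g.max(0),onplane(w,[g.mean(0)],.02))
g=big((S<85)&(V>60)&(V<150),proj(w,[[.4318-.054,-.234,.02]])[0],14); print('tip-',g.min(0),g.max(0),onplane(w,[g.mean(0)],.02))
E
python3 chk.py wF
```

```text
[ 0.46350148 -0.16006525  0.20425658] -90.31353265294719
sq [252. 194.] mat (array([432.5, -75.4]), array([77.4, 76.4]), 73.7)
lg [374. 193.] mat (array([ 411.3, -235.1]), array([182.6,  68.9]), 8.4)
dome top [245. 204.] (array([430.1, -77.6]), array([42.4, 41.7]), -15.6)
clamp [377. 198.] (array([ 428.3, -223.4]), array([151. ,  60.1]), 0.2)
tip+ [365 147] [386 158] [[ 0.48667225 -0.2313842 ]]
tip- [364 237] [386 250] [[ 0.37036811 -0.23630943]]
```

```bash
python3 - <<'E'
from h import *
w=load('wF');h=cv2.cvtColor(w['frame'],cv2.COLOR_RGB2HSV).astype(int)
x,y=proj(w,[[.4318,-.234,.025]])[0].astype(int)
m=((h[...,0]>15)&(h[...,0]<32)&(h[...,1]>140)&(h[...,2]>120)).astype(np.uint8);o=np.zeros_like(m);o[y-20:y+20,x-16:x+16]=m[y-20:y+20,x-16:x+16]
n,l,s,c=cv2.connectedComponentsWithStats(o);k=1+np.argmax(s[1:,4]);print('band',s[k],onplane(w,[c[k]],.0255))
w=load('w8');h=cv2.cvtColor(w['frame'],cv2.COLOR_RGB2HSV).astype(int)
m=((h[...,0]>50)&(h[...,0]<90)&(h[...,1]>110)).astype(np.uint8)
ct=max(cv2.findContours(m,cv2.RETR_EXTERNAL,cv2.CHAIN_APPROX_NONE)[0],key=cv2.contourArea)[:,0];print('stand',rect(onplane(w,ct,.023)))
for n,f,(x,y,r) in(('jar','sc',(169,238,22)),('ham','sc',(397,218,36)),('ham','s',(390,195,28)),('jar','s',(250,295,22))):
    A=load({'sc':'scene0','s':'side0'}[f])['frame'];B=load(f+'E')['frame']
    d=cv2.absdiff(A,B)[y-r:y+r,x-r:x+r];print(n,f,d.mean().round(2),(d.max(2)>40).mean().round(3))
w=load('w11');h=cv2.cvtColor(w['frame'],cv2.COLOR_RGB2HSV).astype(int)
x,y=proj(w,[[.5976,.1015,.025]])[0].astype(int);print(x,y,[int(v) for v in h[y-40:y+40:2,x,2]])
E
```

```text
band [364 194  23  10 203] [[ 0.43083725 -0.23164542]]
stand (array([617. , 294.7]), array([76.9, 36.5]), 72.2)
jar sc 5.98 0.0
ham sc 6.18 0.0
ham s 4.15 0.0
jar s 4.1 0.0
314 182 [21, 17, 19, 20, 93, 124, 67, 134, 157, 155, 156, 157, 156, 157, 156, 157, 158, 159, 160, 157, 159, 158, 158, 159, 161, 158, 157, 159, 158, 157, 159, 160, 116, 30, 27, 73, 175, 183, 183, 185]
```

All four tools measure within about 3 mm of their mats, and the jar and hammer have not moved. Handing in.

```bash
python3 -c "
from station import robot
print(robot.close_job())"
```

```text
the job is handed in; nothing more can be done
None
```

The job is handed in: the doming block, bench block, bur stand and ring clamp stand released on their mats, each within about 3 mm of centre by my camera measurements and in line, with the jar and hammer unmoved; no verdict was shown.

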